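Roll a dowel to the red line

TASK

Check the dowel for straightness by rolling it over the white board: with closed fingertips on its top, roll it to the red line and leave it at rest along that line, centred over it. Push only on its top, in as many short strokes as you need; do not grip it, lift it or let it roll off the board, and leave the tape, the wood block and the sanding block where they are.

Things in the scene. Friction and masses are not known exactly. Their poses are not given: they have to be found in the camera images.
- dowel: Loose brown wooden cylinder, 50 mm in diameter, 150 mm long, about 0.2 kg, a black stripe along one side (on top at first). Origin at its middle, on its axis, 43 mm above the desk on the board, so its top is at 68 mm. x runs along it; y and z turn as it rolls. Starts between the lines, 60 to 120 mm from the red one, nearly parallel to it.
- board: White board, 210 x 300 x 18 mm, flat and fixed on the desk. Origin at the middle of its underside; x along its short side, y along its long side, the way the dowel rolls. Rolled from above without slip, the dowel moves half as far as the fingertip on it; rolling resistance is small but lets it stay where it is left at rest.
- red_line: Red line marked across the board, 196 mm long, 8 mm wide, flat on the board's top (18 mm above the desk), parallel to the board's short side and 80 to 100 mm from the board's middle, toward one end or the other. Origin at its middle; x along the line, y across it. This is where the dowel shall end.
- blue_line: Blue line like the red one, toward the other end of the board; the wrong one.
- tape: Roll of yellow masking tape lying flat on the desk off one end of the board, 100 mm in diameter, 25 mm high, loose; to be left alone. Origin at the middle of its underside.
- block: Grey-brown wood block, 60 x 90 x 45 mm high, loose on the desk off the other end of the board; to be left alone. Origin at the middle of its underside.
- sander: Brown sanding block, 66 x 112 x 34 mm high, loose on the desk beside the board's far long side; to be left alone. Origin at the middle of its underside.
Mind the look-alikes: they are no part of the job. Leave any green or turquoise look-alike of the dowel alone.

How it is judged:
By the outcome, as a careful person would: the job done as asked, in the order asked, and still so for the second after the job is handed in, with the robot touching nothing.
It also fails if it takes over 72 s, if anything falls off the work surface, if the arm or the gripper's body presses on something with over 40 N, if the wrist force passes 120 N, or if a joint passes its speed limit or range.

ROBOT

A 7-joint arm with a two-finger parallel gripper is mounted at the origin on a cart in front of the work surface, level with it; the furniture and walls round the work are solid. World frame = base frame: x ahead of the robot, y to its left, z up, the work surface at z = 0. Lengths are in m, angles in rad, forces in N, time in s.
With the tool pointing down it reaches from about 0.35 to 0.9 m from the base axis. Payload 8.1 kg.
Tool frame: the origin (TCP) lies on the centre line of the jaws, within the pads' length; the fingertips stand 14 mm ahead of it and the grasp point (between the pads) lies 5 mm behind it; z points along the fingers, y is the direction in which the jaws open and shut (so a half turn about z gives the same grasp; the last joint's range is limited). The gripper opens to 92 mm and grips with 3 to 60 N. Pads are 19 mm wide; open, the fingers measure 130 mm over their backs; the gripper's body (75 mm by 190 mm) begins 47 mm behind the grasp point.
Start: joints at [1.224, 0.434, 0.025, 1.573, -0.012, 1.134, -0.075], TCP at [0.151, -0.607, 0.241] pointing down, gripper open.
Joint ranges: [-2.62, 2.62], [-0.44, 2.09], [-1.27, 1.32], [0.08, 2.57], [-1.32, 4.46], [0.12, 2], [-2.74, 2.74]. Speed limits (rad/s): [2.22, 2.22, 3.01, 3.01, 3.14, 3.14, 3.14].

INTERFACE

Orientations are given as a rotation vector (axis times angle).
In Python, from cell import observe, eyes, arm gives the robot as it stands.
- The arm moves only by the tool step_arm, never from a script. Its argument "series" is a list that holds one entry, the list of rows, each a list of 5 numbers: the finger opening in m, from 0 to 0.0918, then the shift along the world's x, y, z in m, then the turn about the world's z in degrees. In form: [[[hand, dx, dy, dz, spin], ...]]. A call has 1 to 20 rows; each row is the pose to reach, as a shift and turn from the pose measured when the call began; what a row does not reach only later rows make up. A row lasts 1/12 s, in which the tool goes at most 41.7 mm and 7.16 degrees, less where a joint would pass 70% of its speed; a pose out of reach is approached as far as the arm can. A call with a gripper value outside its range is refused whole. The fingers move at their own pace and stop on an object; "squeeze" is the grip in N (left out, the last holds). Time passes only in rows, so rows that repeat a pose let the fingers close. It gives the time, the measured TCP pose, the force and the opening at its end, in the units of the state.
- observe(): the state, without advancing time (a new reading comes with each control period).
- eyes.get_image(name): name is "side" or "top" or "wrist"; returns (picture, depth): 420x560x3 uint8, red, green, blue; 420x560 float32, m along the optical axis (not along the pixel's ray), 0 where there is no reading.
- eyes.camera_params(name): a dict with "intrinsics" (3x3 intrinsics, pixels), "position" and "attitude" of the camera in the world. Camera axes: x right, y down, z forward; pixel columns grow to the right and rows downward; lengths in m; the calibration is good to about 2 mm. The wrist camera is an equidistant fisheye: a pixel r from the principal point sees the ray r / f radians off the axis. A picture is of the moment at which its call begins: read the wrist's pose just before it. camera_params takes no time and is no camera call; for the wrist camera it gives the pose at the moment of the call.
- arm.sign_off(): hands the job in, once; it reports no verdict.
The state is a dict: "clock": time; "joints": joint angles; "dq": joint speeds; "joint_efforts": joint torques, N m; "position": TCP position; "ee_rot": TCP orientation; "force": force on the tool from outside, world axes, zero at the start; "ft_torque": the same for the moment, N m; "width": opening from 0.0 (shut) to 1.0 (fully open).
Only numpy, scipy, OpenCV 4.12 (cv2) and the standard library are available. Lean on these libraries where they do the work, as an engineer would, in place of code of your own. Each camera call takes 0.05 s, during which the arm holds its last target.

## Working session

There is one attempt and no reset: what is moved stays moved. The work goes in short steps, Python scripts to look and compute and a tool call to move; the robot and the scene stay as the last step left them, time stands still between calls to the robot, and variables do not carry over. Pictures are saved under pics/ and viewed, and the job is handed in when it is done.

Besides the shell and the picture viewer there is one more tool, called after ">>>" by a JSON object that holds its "fn" and its "kwargs". step_arm: Moves the arm, as the interface text tells. Its arguments: {"type":"object","properties":{"series":{"type":"array"},"squeeze":{"type":"number"}},"required":["series"]}

```bash
mkdir -p pics; ls; cat > h.py <<'E'
import numpy as np,cv2
from cell import observe,eyes,arm
def snap(n,f):
    p=eyes.camera_params(n); im,d=eyes.get_image(n)
    cv2.imwrite('pics/%s.png'%f,im[:,:,::-1]); np.savez('pics/%s.npz'%f,im=im,d=d,K=p['intrinsics'],p=p['position'],a=np.array(p['attitude']))
    return im,d,p
E
python3 - <<'E'
from h import *
for n in('top','side'):
    im,d,p=snap(n,n+'0');print(n,p)
print(observe())
E
```

```text
pics
top {'intrinsics': array([[492.41158729,   0.        , 270.87553572],
       [  0.        , 492.41158729, 211.92426422],
       [  0.        ,   0.        ,   1.        ]]), 'position': array([0.42263465, 0.05369879, 1.09863379]), 'attitude': array([-2.10833692,  2.13553274, -0.17791506])}
side {'intrinsics': array([[382.53892589,   0.        , 273.36673886],
       [  0.        , 382.53892589, 210.15030374],
       [  0.        ,   0.        ,   1.        ]]), 'position': array([0.28759906, 0.91704498, 0.67382956]), 'attitude': array([-0.46179092,  2.56810917, -1.38178921])}
{'clock': 0.1, 'joints': array([ 1.22439046,  0.43516194,  0.0249908 ,  1.5739782 , -0.01161164,
        1.13400444, -0.07511703]), 'dq': array([ 7.49097765e-04, -1.93598637e-03, -7.30950663e-04, -1.87048118e-03,
        5.79139624e-04,  4.67937820e-05,  4.13475571e-04]), 'joint_efforts': array([ 2.07734054e-03, -6.69127464e+01,  9.87338796e-01, -3.15149295e+01,
       -6.05388754e-02,  3.73910903e-02,  2.31322076e-06]), 'position': array([ 0.1507157 , -0.60611555,  0.24002907]), 'ee_rot': array([-3.11693403e+00, -3.81688027e-01,  4.62441732e-04]), 'force': array([ 0.90877586, -0.24535362, -0.8232204 ]), 'ft_torque': array([-0.01398363, -0.01104241,  0.00448552]), 'width': 1.0006263923300436}
```

View pics/top0.png

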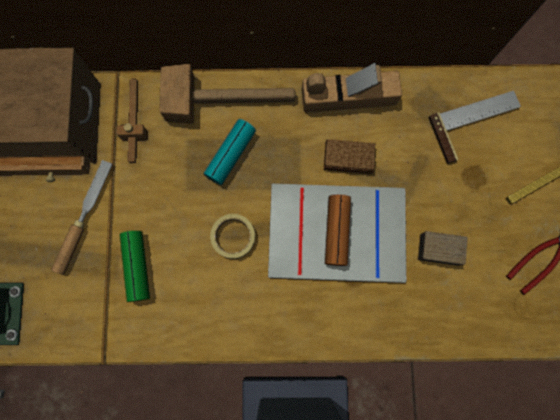

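View pics/side0.png

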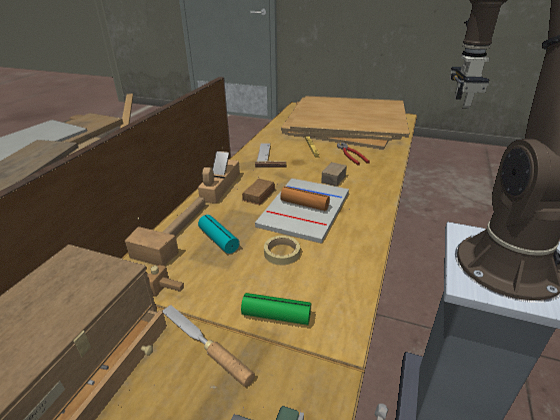

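The top view shows the brown dowel at (338,230) on the white board, the red line at column 301 and the blue line at column 377. Candidates for the dowel are brown (338,230), turquoise (230,151) and green (134,266). The brown one matches the description. The tape is at (234,237), the block at (443,249) and the sander at (350,156).

```bash
cat >> h.py <<'E'
from scipy.spatial.transform import Rotation as R
def ray(p,uv,z):
    K=np.array(p['intrinsics']);uv=np.atleast_2d(np.array(uv,float))
    r=np.c_[(uv[:,0]-K[0,2])/K[0,0],(uv[:,1]-K[1,2])/K[1,1],np.ones(len(uv))]
    w=r@R.from_rotvec(p['attitude']).as_matrix().T
    o=np.array(p['position']); return o+w*((z-o[2])/w[:,2])[:,None]
def proj(p,X):
    c=(np.atleast_2d(X)-p['position'])@R.from_rotvec(p['attitude']).as_matrix()
    K=np.array(p['intrinsics']);return np.c_[c[:,0]/c[:,2]*K[0,0]+K[0,2],c[:,1]/c[:,2]*K[1,1]+K[1,2]]
def line(mask,p,z):
    v,u=np.nonzero(mask); X=ray(p,np.c_[u,v],z)[:,:2]
    c=X.mean(0); w,V=np.linalg.eigh(np.cov((X-c).T)); a=V[:,1]; a=a*np.sign(a[0]); n=np.array([-a[1],a[0]])
    s=(X-c)@a;t=(X-c)@n
    # middle of the extents
    m=c+a*(s.max()+s.min())/2
    return m,np.degrees(np.arctan2(a[1],a[0])),np.ptp(s),np.ptp(t),c
def masks(im):
    h=cv2.cvtColor(im,cv2.COLOR_RGB2HSV);H,S,V=[h[...,i].astype(int) for i in range(3)]
    red=((H<6)|(H>172))&(S>150)&(V>110)
    blue=(H>105)&(H<130)&(S>130)&(V>80)
    dow=(H>=4)&(H<16)&(S>130)&(V>40)
    return red,blue,dow
def big(m):
    n,l,st,_=cv2.connectedComponentsWithStats(m.astype(np.uint8));k=1+np.argmax(st[1:,4]);return l==k
def dowel(im,p,box):
    m=masks(im)[2].copy(); b=np.zeros_like(m); b[box[1]:box[3],box[0]:box[2]]=1; m&=b
    m=cv2.morphologyEx(m.astype(np.uint8),cv2.MORPH_CLOSE,np.ones((9,9)))>0
    return big(m)
E
python3 - <<'E'
from h import *
d=np.load('pics/top0.npz');im=d['im'];p=dict(intrinsics=d['K'],position=d['p'],attitude=d['a'])
b=np.zeros(im.shape[:2],bool);b[180:285,265:410]=1
r,bl,dw=masks(im)
o=im.copy()
R_=big(r&b);B_=big(bl&b);D_=dowel(im,p,(265,180,410,285))
print('red',line(R_,p,.018),'\nblue',line(B_,p,.018),'\ndowel',line(D_,p,.043))
dd=d['d'];print('depth dowel top z', p['position'][2]-dd[225:235,336:341].min(), p['position'][2]-np.median(dd[200:270,355:365]))
o[R_]=[255,255,0];o[B_]=[255,0,255];o[D_^(cv2.erode(D_.astype(np.uint8),np.ones((3,3)))>0)]=[0,255,0]
cv2.imwrite('pics/m0.png',cv2.resize(o[170:300,255:475],None,fx=3.5,fy=3.5)[:,:,::-1])
# refine: per-row edges of the dowel
for v in range(195,268,8):
    u=np.nonzero(D_[v])[0]; 
    if len(u):print(v,u.min(),u.max())
for n,uv,z in(('sander',(350,156),.034),('tape',(234,237),.025),('block',(443,249),.045)):print(n,ray(p,uv,z))
E
```

```text
red (array([0.5763941 , 0.00065422]), np.float64(-2.7884425521191525), np.float64(0.19231008988519285), np.float64(0.006232597724291472), array([0.57582015, 0.00068217])) 
blue (array([ 0.5685764 , -0.16794356]), np.float64(-2.8342274415378412), np.float64(0.19374380199934338), np.float64(0.00448986669436331), array([ 0.56755847, -0.16789317])) 
dowel (array([ 0.57420141, -0.07866157]), np.float64(-5.2235805260400845), np.float64(0.15307179259973358), np.float64(0.046716969887541475), array([ 0.5728668 , -0.07853956]))
depth dowel top z 0.06441642859546959 0.011581798582957381
195 333 344
203 329 349
211 329 349
219 328 349
227 328 348
235 327 348
243 327 347
251 326 347
259 326 347
sander [[ 0.74055577 -0.11305406  0.034     ]]
tape [[0.56256585 0.14736862 0.025     ]]
block [[ 0.52819061 -0.30120936  0.045     ]]
```

View pics/m0.png

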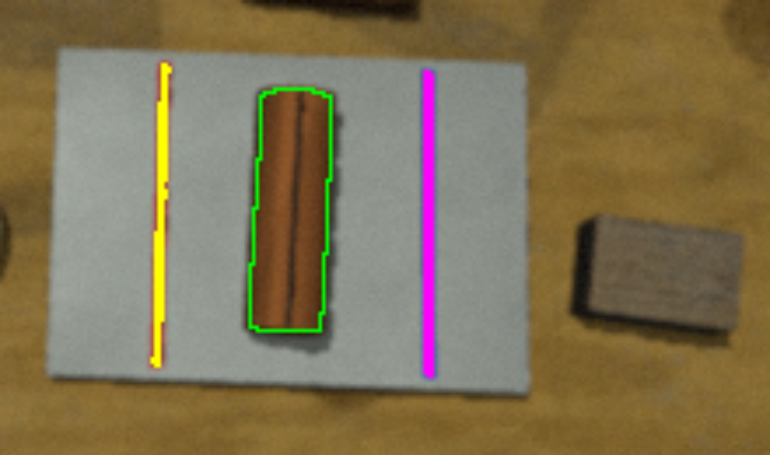

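>>> {"fn": "step_arm", "kwargs": {"series": [[[0,0.1,0.12,0,20],[0,0.2,0.24,0,40],[0,0.3,0.36,0,60],[0,0.42,0.51,-0.03,71],[0,0.422,0.516,-0.04,71],[0,0.422,0.516,-0.04,71],[0,0.422,0.516,-0.04,71],[0,0.422,0.516,-0.04,71],[0,0.422,0.516,-0.04,71],[0,0.422,0.516,-0.04,71],[0,0.422,0.516,-0.04,71],[0,0.422,0.516,-0.04,71],[0,0.422,0.516,-0.04,71],[0,0.422,0.516,-0.04,71],[0,0.422,0.516,-0.04,71],[0,0.422,0.516,-0.04,71],[0,0.422,0.516,-0.04,71],[0,0.422,0.516,-0.04,71],[0,0.422,0.516,-0.04,71],[0,0.422,0.516,-0.04,71]]], "squeeze": 10}}

```text
clock: 1.77
position: [0.5719, -0.0917, 0.1998]
ee_rot: [-2.318, -2.119, 0.004]
force: [0.3, 0.2, 0.2]
width: 0.003
```

```bash
python3 - <<'E'
from h import *
snap('wrist','w1'); im,d,p=snap('top','top1')
print(p==0, observe()['position'])
E
```

```text
False [ 0.5720073  -0.09184507  0.20005002]
```

View pics/w1.png

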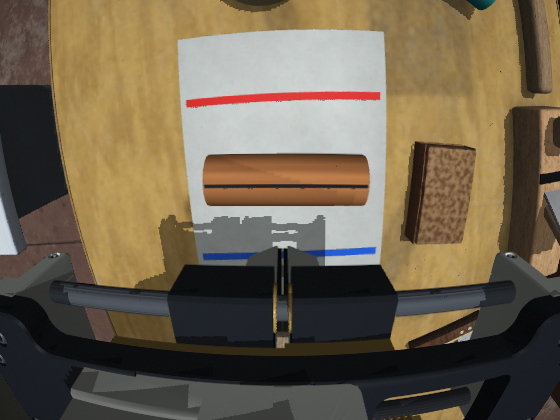

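View pics/top1.png

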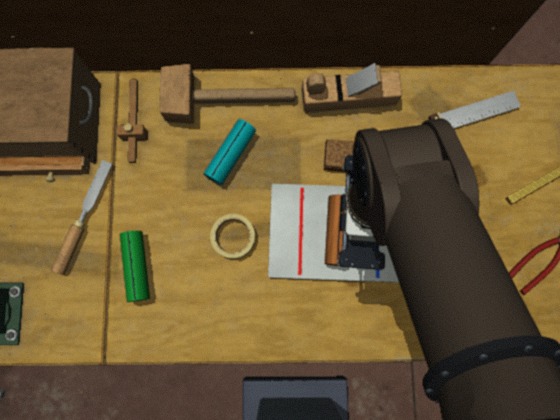

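The wrist view confirms the choice: brown dowel with a black stripe at (285,182), red line ahead of it at (285,98). Lowering for contact just behind the top line.

>>> {"fn": "step_arm", "kwargs": {"series": [[[0,0.001,0.004,-0.04,0],[0,0.001,0.004,-0.08,0],[0,0.001,0.004,-0.105,0],[0,0.001,0.004,-0.112,0],[0,0.001,0.004,-0.115,0],[0,0.001,0.004,-0.117,0],[0,0.001,0.004,-0.118,0],[0,0.001,0.004,-0.119,0],[0,0.001,0.004,-0.119,0]]]}}

```text
clock: 2.62
position: [0.5738, -0.088, 0.0823]
ee_rot: [2.319, 2.118, -0.001]
force: [-0.6, 0.2, 0.6]
width: 0.007
```

>>> {"fn": "step_arm", "kwargs": {"series": [[[0,0,0,-0.002,0],[0,0,0,-0.003,0],[0,0,0.002,-0.003,0.3],[0,0,0.006,-0.003,0.7],[0,0.001,0.011,-0.003,1.2],[0,0.001,0.016,-0.003,1.8],[0,0.001,0.021,-0.003,2.3],[0,0.001,0.025,-0.003,2.7],[0,0.001,0.027,-0.003,3],[0,0.001,0.028,-0.003,3],[0,0.001,0.028,-0.003,3]]]}}

```text
clock: 3.53
position: [0.5766, -0.0593, 0.0819]
ee_rot: [2.26, 2.176, 0.004]
force: [-3.6, 0.8, 17.7]
width: 0.009
```

```bash
python3 - <<'E'
from h import *
snap('wrist','w2'); print(observe())
E
```

```text
{'clock': 3.5833, 'joints': array([ 0.30294648,  0.5750539 , -0.41631573,  1.83137198,  0.31532756,
        0.7956288 , -0.31356199]), 'dq': array([ 0.00287647,  0.00119598,  0.0023376 , -0.00131477,  0.00166835,
        0.00086743, -0.00066423]), 'joint_efforts': array([-8.23185593e-02, -5.78279150e+01, -5.21248788e+00, -2.07901043e+01,
        3.10236756e-01, -1.10632349e+00,  2.31950800e-02]), 'position': array([ 0.57658435, -0.05944772,  0.08194213]), 'ee_rot': array([2.25995742, 2.17606519, 0.00386465]), 'force': array([-1.92707564,  0.66511818, 16.61815603]), 'ft_torque': array([-0.00068721,  0.59954617, -0.060589  ]), 'width': 0.00386867725245057}
```

View pics/w2.png

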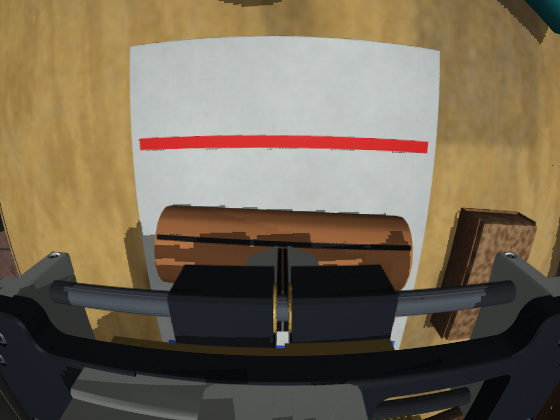

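>>> {"fn": "step_arm", "kwargs": {"series": [[[0,0,0,0.01,0],[0,0,-0.005,0.03,0],[0,-0.002,-0.02,0.06,-2],[0,-0.002,-0.03,0.09,-3],[0,-0.002,-0.035,0.11,-3],[0,-0.002,-0.035,0.11,-3],[0,-0.002,-0.035,0.11,-3]]]}}

```text
clock: 4.17
position: [0.5755, -0.0948, 0.1939]
ee_rot: [2.315, 2.113, 0.007]
force: [-0.7, -0.8, -0.8]
width: 0.005
```

```bash
cat >> h.py <<'E'
def dirs(p,uv,fish):
    K=np.array(p['intrinsics']);uv=np.atleast_2d(np.array(uv,float))
    x=(uv[:,0]-K[0,2])/K[0,0];y=(uv[:,1]-K[1,2])/K[1,1]
    if fish:
        th=np.hypot(x,y);s=np.sinc(th/np.pi)
        r=np.c_[x*s,y*s,np.cos(th)]
    else: r=np.c_[x,y,np.ones(len(x))]
    r/=np.linalg.norm(r,axis=1)[:,None]
    return r@R.from_rotvec(p['attitude']).as_matrix().T
def cast(p,uv,z,fish):
    w=dirs(p,uv,fish);o=np.array(p['position']);return (o+w*((z-o[2])/w[:,2])[:,None])[:,:2]
def fitl(X,it=4):
    k=np.ones(len(X),bool)
    for _ in range(it):
        c=X[k].mean(0);w,V=np.linalg.eigh(np.cov((X[k]-c).T));a=V[:,1]*np.sign(V[0,1]);n=np.array([-a[1],a[0]])
        t=(X-c)@n;k=abs(t)<max(2.5*np.std(t[k]),.0015)
    return c,a,n
def measure(name,tag,show=True):
    im,d,p=snap(name,tag);fish=name=='wrist'
    h=cv2.cvtColor(im,cv2.COLOR_RGB2HSV);H,S,V=[h[...,i].astype(int) for i in range(3)]
    yy,xx=np.mgrid[:420,:560]; allp=np.c_[xx.ravel(),yy.ravel()]
    G=cast(p,allp,.018,fish).reshape(420,560,2)
    w=dirs(p,allp,fish)[:,2].reshape(420,560)
    roi=(w<-.2)&(abs(G[...,0]-.572)<.125)&(abs(G[...,1]+.084)<.15)
    redm=((H<4)|(H>172))&(S>170)&(V>110)&roi
    redm=cv2.morphologyEx(redm.astype(np.uint8),cv2.MORPH_OPEN,np.ones((3,3)) if fish else np.ones((1,1)))>0
    rm=big(redm)
    rc,ra,rn=fitl(G[rm]);s=(G[rm]-rc)@ra; rmid=rc+ra*(s.max()+s.min())/2
    print('red mid',rmid.round(4),'ang',np.degrees(np.arctan2(ra[1],ra[0])).round(2),'len',np.ptp(s).round(4))
    dm=(H>=4)&(H<17)&(S>110)&(V>25)&roi&~(cv2.dilate(rm.astype(np.uint8),np.ones((3,3)))>0)
    dm=cv2.morphologyEx(dm.astype(np.uint8),cv2.MORPH_CLOSE,np.ones((11,11)));dm=cv2.morphologyEx(dm,cv2.MORPH_OPEN,np.ones((7,7)));dm=big(dm)
    D=cast(p,allp,.043,fish).reshape(420,560,2)
    c,a,n=fitl(D[dm]);cs=cv2.findContours(dm.astype(np.uint8),cv2.RETR_EXTERNAL,cv2.CHAIN_APPROX_NONE)[0]
    q=max(cs,key=len)[:,0];X=cast(p,q,.043,fish);s=(X-c)@a;t=(X-c)@n;L=np.ptp(s);sm=(s.max()+s.min())/2
    N=[]
    for sg in(1,-1):
        k=(abs(s-sm)<.4*L)&(t*sg>.012)
        e=X[k];ec,ea,en=fitl(e)
        kk=abs((e-ec)@en)<.0015
        r=dirs(p,q[k][kk],fish);u,sv,vt=np.linalg.svd(r);m=vt[2];m*=np.sign(m[:2]@n)
        N.append(m)
    b=N[0]+N[1]; o=np.array(p['position'])
    # bisector plane b.(X-o)=0 at z=.043 
    def aty(x):return o[1]-(b[0]*(x-o[0])+b[2]*(.043-o[2]))/b[1]
    ang=np.degrees(np.arctan2(-b[0],b[1]))
    if ang>90:ang-=180
    if ang<-90:ang+=180
    xm=(c+a*sm)[0]; dc=np.array([xm,aty(xm)])
    off=(dc-rmid)@rn;al=(dc-rmid)@ra
    half=np.arccos(np.clip(-(N[0]/1)@N[1],-1,1))/2
    dist=np.linalg.norm(np.cross([np.cos(np.radians(ang)),np.sin(np.radians(ang)),0],np.r_[dc,.043]-o))
    print('dowel mid',dc.round(4),'ang',ang.round(2),'len',L.round(4),'R est',(dist*np.sin(half)).round(4),'across',off.round(4),'along',al.round(4),'rel ang',(ang-np.degrees(np.arctan2(ra[1],ra[0]))).round(2))
    o_=im.copy();o_[rm]=[255,255,0];o_[q[:,1],q[:,0]]=[0,255,0];cv2.imwrite('pics/%s_m.png'%tag,o_[:,:,::-1])
E
python3 - <<'E'
from h import *
print(observe()['position'],observe()['clock'])
measure('wrist','w3')
measure('top','t3')
E
```

```text
[ 0.57545747 -0.09483633  0.19389593] 4.1667
red mid [5.809e-01 1.000e-04] ang -2.82 len 0.1951
dowel mid [ 0.5778 -0.0643] ang -4.85 len 0.1615 R est 0.2985 across -0.0644 along 0.0 rel ang -2.03
red mid [0.5775 0.0007] ang -2.88 len 0.1901
dowel mid [ 0.575  -0.0637] ang -4.39 len 0.1525 R est 1.0605 across -0.0645 along 0.0007 rel ang -1.52
```

View pics/w3_m.png

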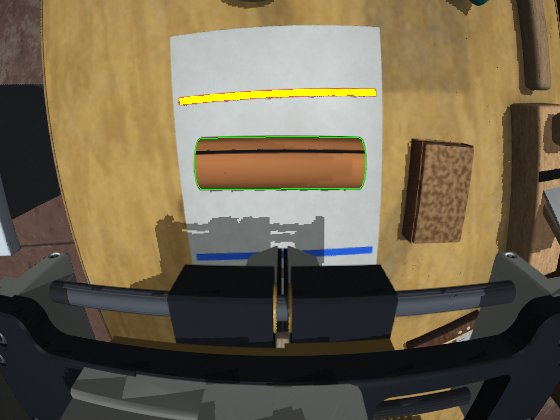

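View pics/t3_m.png

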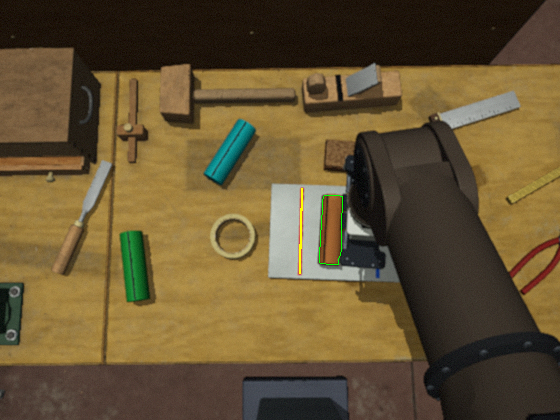

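>>> {"fn": "step_arm", "kwargs": {"series": [[[0,0.045,0.018,-0.04,0],[0,0.05,0.018,-0.08,0],[0,0.05,0.018,-0.1,0],[0,0.05,0.018,-0.108,0],[0,0.05,0.018,-0.112,0],[0,0.05,0.018,-0.115,0],[0,0.05,0.018,-0.116,0],[0,0.05,0.02,-0.116,1],[0,0.05,0.024,-0.116,2.5],[0,0.05,0.028,-0.116,4],[0,0.051,0.032,-0.116,5.5],[0,0.051,0.036,-0.116,7],[0,0.051,0.04,-0.116,8.5],[0,0.051,0.043,-0.116,10],[0,0.051,0.045,-0.116,10],[0,0.051,0.046,-0.116,10],[0,0.051,0.046,-0.116,10]]]}}

```text
clock: 5.68
position: [0.6283, -0.046, 0.0812]
ee_rot: [2.117, 2.308, 0.013]
force: [-8.8, 1.6, 47.0]
width: 0.004
```

>>> {"fn": "step_arm", "kwargs": {"series": [[[0,0,0,0.01,0],[0,0,-0.005,0.03,0],[0,-0.02,-0.02,0.06,-5],[0,-0.05,-0.03,0.09,-10],[0,-0.05,-0.035,0.112,-10],[0,-0.05,-0.035,0.112,-10],[0,-0.05,-0.035,0.112,-10]]]}}

```text
clock: 6.27
position: [0.5783, -0.0811, 0.1941]
ee_rot: [2.309, 2.114, 0.013]
force: [0.1, 0.2, -0.4]
width: 0.004
```

```bash
sed -i 's/np.clip(-(N\[0\]\/1)@N\[1\],-1,1)/np.clip(N[0]@N[1],-1,1)/' h.py; python3 - <<'E'
from h import *
print(observe()['position'],observe()['clock'])
measure('wrist','w4')
measure('top','t4')
E
```

```text
[ 0.57829324 -0.08107528  0.19407291] 6.2667
red mid [5.806e-01 1.000e-04] ang -2.81 len 0.1949
dowel mid [ 0.579  -0.0505] ang -4.94 len 0.1616 R est 0.0237 across -0.0506 along 0.0009 rel ang -2.13
red mid [0.5775 0.0007] ang -2.87 len 0.1901
dowel mid [ 0.5765 -0.0485] ang -4.31 len 0.1536 R est 0.0265 across -0.0492 along 0.0015 rel ang -1.44
```

```bash
python3 - <<'E'
import h
from h import *
def fake(f):
    d=np.load('pics/%s.npz'%f);p=dict(intrinsics=d['K'],position=d['p'],attitude=d['a'])
    h.snap=lambda n,t:(d['im'],d['d'],p)
for n,f in(('top','top0'),('wrist','w1'),('wrist','w3'),('wrist','w4')):
    fake(f);print(f)
    try: measure(n,'re_'+f)
    except Exception as e:print(e)
E
```

```text
top0
red mid [0.5775 0.0007] ang -2.87 len 0.1901
dowel mid [ 0.5743 -0.0784] ang -5.09 len 0.1532 R est 0.0231 across -0.0792 along 0.0008 rel ang -2.22
w1
red mid [5.81e-01 1.00e-04] ang -2.72 len 0.1948
dowel mid [ 0.5767 -0.0788] ang -5.09 len 0.1611 R est 0.0242 across -0.0791 along -0.0005 rel ang -2.36
w3
red mid [5.809e-01 1.000e-04] ang -2.82 len 0.1951
dowel mid [ 0.5778 -0.0643] ang -4.85 len 0.1615 R est 0.024 across -0.0644 along 0.0 rel ang -2.03
w4
red mid [5.806e-01 1.000e-04] ang -2.81 len 0.1949
dowel mid [ 0.579  -0.0505] ang -4.94 len 0.1616 R est 0.0237 across -0.0506 along 0.0009 rel ang -2.13
```

View pics/w4_m.png

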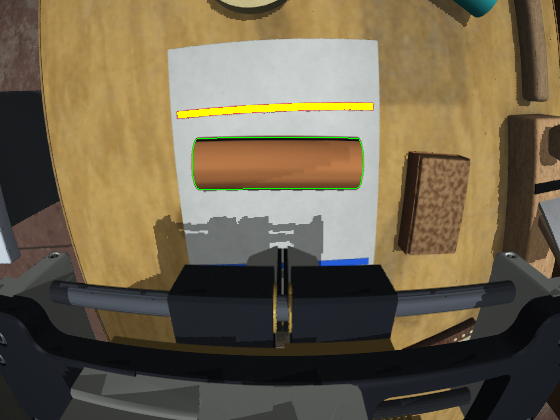

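>>> {"fn": "step_arm", "kwargs": {"series": [[[0,0.04,0.018,-0.04,0],[0,0.056,0.018,-0.08,0],[0,0.056,0.018,-0.1,0],[0,0.056,0.018,-0.108,0],[0,0.056,0.018,-0.112,0],[0,0.056,0.018,-0.1145,0],[0,0.056,0.018,-0.115,0],[0,0.056,0.02,-0.115,2],[0,0.056,0.024,-0.115,5],[0,0.056,0.028,-0.115,8],[0,0.057,0.032,-0.115,12],[0,0.057,0.036,-0.115,16],[0,0.057,0.04,-0.115,18],[0,0.057,0.043,-0.115,20],[0,0.057,0.045,-0.115,20],[0,0.057,0.046,-0.115,20],[0,0.057,0.046,-0.115,20]]]}}

```text
clock: 7.78
position: [0.639, -0.0319, 0.0813]
ee_rot: [1.902, 2.484, 0.023]
force: [-1.3, 1.2, 36.8]
width: 0.003
```

>>> {"fn": "step_arm", "kwargs": {"series": [[[0,0,0,0.01,0],[0,0,-0.005,0.03,0],[0,-0.02,-0.02,0.06,-7],[0,-0.05,-0.03,0.09,-14],[0,-0.056,-0.035,0.112,-20],[0,-0.056,-0.035,0.112,-20],[0,-0.056,-0.035,0.112,-20],[0,-0.056,-0.035,0.112,-20]]]}}

```text
clock: 8.45
position: [0.5825, -0.0664, 0.192]
ee_rot: [2.302, 2.118, 0.017]
force: [-0.3, -0.6, -0.5]
width: 0.005
```

```bash
python3 - <<'E'
from h import *
print(observe()['position'],observe()['clock'])
measure('wrist','w5')
measure('top','t5')
E
```

```text
[ 0.58254249 -0.06640562  0.19200403] 8.45
red mid [0.5807 0.    ] ang -2.75 len 0.1951
dowel mid [ 0.5799 -0.0358] ang -5.07 len 0.1618 R est 0.024 across -0.0359 along 0.0009 rel ang -2.33
red mid [0.5775 0.0007] ang -2.88 len 0.1901
dowel mid [ 0.5775 -0.0321] ang -3.6 len 0.1524 R est 0.0368 across -0.0328 along 0.0017 rel ang -0.72
```

>>> {"fn": "step_arm", "kwargs": {"series": [[[0,-0.003,0.023,-0.04,0],[0,-0.003,0.023,-0.08,0],[0,-0.003,0.023,-0.1,0],[0,-0.003,0.023,-0.107,0],[0,-0.003,0.023,-0.11,0],[0,-0.003,0.023,-0.1125,0],[0,-0.003,0.023,-0.113,0],[0,-0.003,0.023,-0.113,0],[0,-0.005,0.023,-0.113,0],[0,-0.007,0.023,-0.113,0],[0,-0.009,0.0235,-0.113,0],[0,-0.011,0.0235,-0.113,0]]]}}

```text
clock: 9.55
position: [0.5759, -0.0419, 0.0818]
ee_rot: [2.297, 2.116, 0.027]
force: [7.1, -0.2, 20.2]
width: 0.006
```

>>> {"fn": "step_arm", "kwargs": {"series": [[[0,0,0,0,0],[0,0,0,0.01,0],[0,0,-0.005,0.03,0],[0,0.003,-0.02,0.06,0],[0,0.006,-0.023,0.09,0],[0,0.006,-0.023,0.111,0],[0,0.006,-0.023,0.111,0],[0,0.006,-0.023,0.111,0]]]}}

```text
clock: 10.22
position: [0.5823, -0.0648, 0.1938]
ee_rot: [2.296, 2.115, 0.029]
force: [-0.3, 0.2, 0.2]
width: 0.005
```

```bash
python3 - <<'E'
from h import *
print(observe()['position'],observe()['clock'])
measure('wrist','w6')
E
```

```text
[ 0.58229013 -0.06482057  0.19382531] 10.2167
red mid [0.581 0.   ] ang -2.77 len 0.1943
dowel mid [ 0.5803 -0.0359] ang -5.13 len 0.1618 R est 0.024 across -0.0359 along 0.0011 rel ang -2.36
```

Neither spinning at the end nor dragging axially turns the dowel, because the fingertip slips first. The remaining skew is about 2.3° and its ends stay within the line's width. I'll keep rolling.

>>> {"fn": "step_arm", "kwargs": {"series": [[[0,-0.003,0.02,-0.04,0],[0,-0.003,0.02,-0.08,0],[0,-0.003,0.02,-0.1,0],[0,-0.003,0.02,-0.108,0],[0,-0.003,0.02,-0.112,0],[0,-0.003,0.02,-0.114,0],[0,-0.003,0.02,-0.114,0],[0,-0.003,0.023,-0.114,0],[0,-0.003,0.027,-0.114,0],[0,-0.002,0.031,-0.114,0],[0,-0.002,0.035,-0.114,0],[0,-0.002,0.039,-0.114,0],[0,-0.001,0.043,-0.114,0],[0,-0.001,0.046,-0.114,0],[0,-0.001,0.048,-0.114,0],[0,-0.001,0.048,-0.114,0],[0,-0.001,0.048,-0.114,0]]]}}

```text
clock: 11.68
position: [0.5771, -0.0149, 0.0814]
ee_rot: [2.298, 2.121, 0.02]
force: [-25.2, 3.0, 51.6]
width: 0.009
```

>>> {"fn": "step_arm", "kwargs": {"series": [[[0,0,0,0.01,0],[0,0,-0.005,0.03,0],[0,0,-0.02,0.06,0],[0,0,-0.032,0.09,0],[0,0,-0.032,0.111,0],[0,0,-0.032,0.111,0],[0,0,-0.032,0.111,0]]]}}

```text
clock: 12.27
position: [0.5774, -0.047, 0.1931]
ee_rot: [2.297, 2.12, 0.021]
force: [-0.3, 0.6, -0.9]
width: 0.005
```

```bash
python3 - <<'E'
from h import *
print(observe()['position'],observe()['clock'])
measure('wrist','w7')
E
```

```text
[ 0.57744417 -0.0469953   0.19308733] 12.2667
red mid [ 0.6367 -0.0015] ang -4.08 len 0.0833
dowel mid [ 0.5819 -0.0214] ang -5.45 len 0.1617 R est 0.0243 across -0.0237 along -0.0532 rel ang -1.37
```

View pics/w7_m.png

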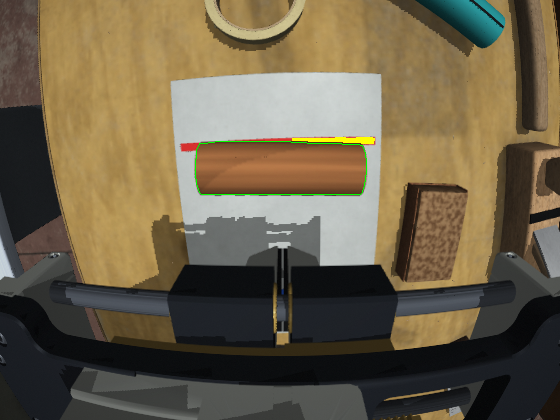

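>>> {"fn": "step_arm", "kwargs": {"series": [[[0,0.004,0.0165,-0.04,0],[0,0.004,0.0165,-0.08,0],[0,0.004,0.0165,-0.1,0],[0,0.004,0.0165,-0.108,0],[0,0.004,0.0165,-0.111,0],[0,0.004,0.0165,-0.112,0],[0,0.004,0.0165,-0.112,0],[0,0.004,0.0195,-0.112,0],[0,0.004,0.0235,-0.112,0],[0,0.005,0.0275,-0.112,0],[0,0.005,0.0315,-0.112,0],[0,0.006,0.0355,-0.112,0],[0,0.006,0.0395,-0.112,0],[0,0.006,0.043,-0.112,0],[0,0.006,0.045,-0.112,0],[0,0.006,0.0455,-0.112,0],[0,0.006,0.0455,-0.112,0]]]}}

```text
clock: 13.73
position: [0.5796, 0.0005, 0.0816]
ee_rot: [2.298, 2.126, 0.012]
force: [-18.8, 2.2, 39.5]
width: 0.006
```

>>> {"fn": "step_arm", "kwargs": {"series": [[[0,0,0,0.01,0],[0,0,-0.005,0.03,0],[0,0,-0.03,0.06,0],[0,0,-0.07,0.09,0],[0,0,-0.11,0.111,0],[0,0,-0.15,0.111,0],[0,0,-0.19,0.111,0],[0,0,-0.19,0.111,0],[0,0,-0.19,0.111,0],[0,0,-0.19,0.111,0]]]}}

```text
clock: 14.57
position: [0.5789, -0.1896, 0.1915]
ee_rot: [2.301, 2.126, 0.011]
force: [-0.7, 1.8, -0.5]
width: 0.005
```

```bash
python3 - <<'E'
from h import *
print(observe()['position'],observe()['clock'])
measure('top','t8')
measure('wrist','w8')
snap('side','s8')
E
```

```text
[ 0.57890581 -0.18957712  0.19154074] 14.5667
red mid [0.4901 0.0048] ang 0.31 len 0.0152
dowel mid [ 0.58  -0.006] ang -5.09 len 0.1529 R est 0.0222 across -0.0113 along 0.0898 rel ang -5.41
red mid [0.4888 0.0048] ang -6.47 len 0.011
dowel mid [ 0.5811 -0.0176] ang -5.16 len 0.1606 R est 0.0125 across -0.0118 along 0.0942 rel ang 1.31
```

View pics/t8_m.png

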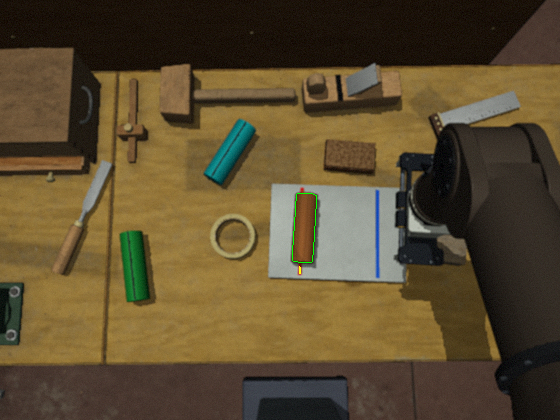

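View pics/w8_m.png

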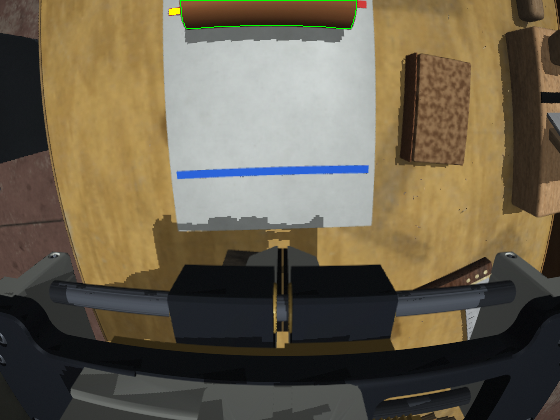

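The top view, unobstructed, puts the dowel at (305,228), 6.6 mm short of the red line. One last short stroke of 13 mm at the fingertip.

>>> {"fn": "step_arm", "kwargs": {"series": [[[0,0.003,0.04,0,0],[0,0.003,0.08,0,0],[0,0.003,0.12,-0.01,0],[0,0.003,0.155,-0.03,0],[0,0.003,0.18,-0.06,0],[0,0.003,0.18,-0.085,0],[0,0.003,0.18,-0.1,0],[0,0.003,0.18,-0.106,0],[0,0.003,0.18,-0.109,0],[0,0.003,0.18,-0.11,0],[0,0.003,0.18,-0.1105,0],[0,0.003,0.18,-0.1105,0]]]}}

```text
clock: 15.72
position: [0.5834, -0.0074, 0.0826]
ee_rot: [2.295, 2.129, 0.015]
force: [0.0, 0.6, 0.6]
width: 0.005
```

>>> {"fn": "step_arm", "kwargs": {"series": [[[0,0,-0.002,-0.0005,0],[0,0,-0.003,-0.002,0],[0,0,-0.003,-0.0025,0],[0,0,-0.0025,-0.0025,0],[0,0,-0.001,-0.0025,0],[0,0,0.001,-0.0025,0],[0,0,0.003,-0.0025,0],[0,0,0.005,-0.0025,0],[0,0,0.007,-0.0025,0],[0,0,0.009,-0.0025,0],[0,0,0.01,-0.0025,0],[0,0,0.01,-0.0025,0],[0,0,0.01,-0.0025,0]]]}}

```text
clock: 16.8
position: [0.5855, 0.0028, 0.0821]
ee_rot: [2.294, 2.127, 0.021]
force: [-1.3, -0.1, 11.0]
width: 0.006
```

>>> {"fn": "step_arm", "kwargs": {"series": [[[0,0,0,0.008,0],[0,0,0,0.03,0],[0,0,-0.03,0.06,0],[0,0,-0.07,0.09,0],[0,0,-0.11,0.111,0],[0,0,-0.15,0.111,0],[0,0,-0.19,0.111,0],[0,0,-0.19,0.111,0],[0,0,-0.19,0.111,0]]]}}

```text
clock: 17.55
position: [0.5845, -0.1931, 0.1934]
ee_rot: [2.301, 2.117, 0.018]
force: [0.0, 0.2, 0.8]
width: 0.003
```

```bash
python3 - <<'E'
from h import *
print(observe()['position'],observe()['clock'])
measure('top','t9')
snap('side','s9')
im=cv2.imread('pics/t9_m.png');cv2.imwrite('pics/t9c.png',cv2.resize(im[175:290,225:415],None,fx=4,fy=4))
E
```

```text
[ 0.5845489  -0.19305893  0.19337723] 17.55
red mid [0.4901 0.0048] ang 0.31 len 0.0152
dowel mid [0.5811 0.    ] ang -5.04 len 0.154 R est 0.0225 across -0.0053 along 0.0909 rel ang -5.35
```

View pics/t9c.png

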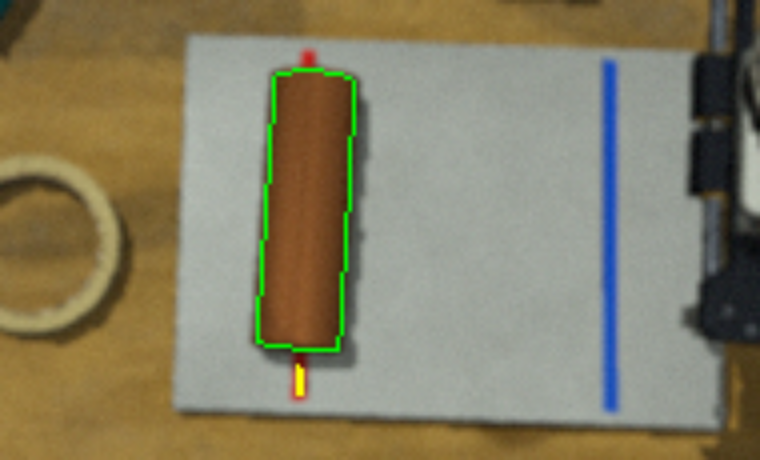

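View pics/s9.png

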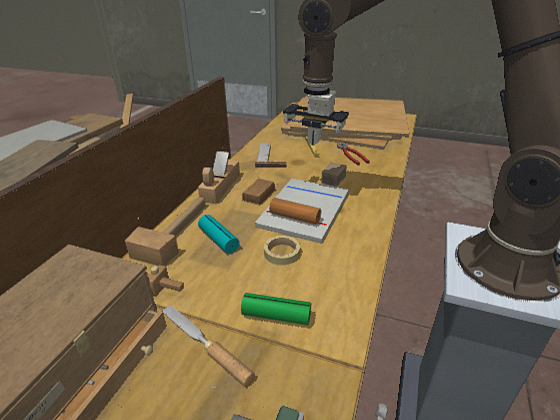

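Centred to within 1 mm, with about 2° of skew left. There is plenty of time, so I'll make one low-risk attempt to turn it: press on the top near the other end and spin in place.

>>> {"fn": "step_arm", "kwargs": {"series": [[[0,-0.03,0.04,0,-5],[0,-0.06,0.08,0,-8],[0,-0.06,0.12,-0.01,-8],[0,-0.06,0.155,-0.03,-8],[0,-0.06,0.197,-0.06,-8],[0,-0.06,0.197,-0.085,-8],[0,-0.06,0.197,-0.1,-8],[0,-0.06,0.197,-0.107,-8],[0,-0.06,0.197,-0.11,-8],[0,-0.06,0.197,-0.112,-8],[0,-0.06,0.197,-0.114,-8],[0,-0.06,0.197,-0.114,-8],[0,-0.06,0.197,-0.114,-4],[0,-0.06,0.197,-0.114,0],[0,-0.06,0.197,-0.114,4],[0,-0.06,0.197,-0.114,8],[0,-0.06,0.197,-0.114,12],[0,-0.06,0.197,-0.114,12],[0,-0.06,0.197,-0.114,12]]]}}

```text
clock: 19.23
position: [0.5259, 0.0091, 0.0819]
ee_rot: [2.061, 2.352, 0.025]
force: [-7.3, -0.6, 18.4]
width: 0.009
```

>>> {"fn": "step_arm", "kwargs": {"series": [[[0,0,0,0.008,0],[0,0,0,0.03,0],[0,0.03,-0.03,0.06,-6],[0,0.06,-0.07,0.09,-12],[0,0.06,-0.11,0.111,-12],[0,0.06,-0.15,0.111,-12],[0,0.06,-0.19,0.111,-12],[0,0.06,-0.19,0.111,-12],[0,0.06,-0.19,0.111,-12]]]}}

```text
clock: 19.98
position: [0.5857, -0.1895, 0.1948]
ee_rot: [2.302, 2.108, 0.021]
force: [-0.2, -0.4, -1.1]
width: 0.003
```

```bash
python3 - <<'E'
from h import *
print(observe()['position'],observe()['clock'])
measure('top','t10')
im=cv2.imread('pics/t10_m.png');cv2.imwrite('pics/t10c.png',cv2.resize(im[175:290,225:415],None,fx=4,fy=4))
E
```

```text
[ 0.58569639 -0.18952997  0.19477769] 19.9833
red mid [0.4901 0.0048] ang 0.31 len 0.0152
dowel mid [ 5.803e-01 -5.000e-04] ang -5.12 len 0.1527 R est 0.0228 across -0.0058 along 0.0901 rel ang -5.43
```

View pics/t10c.png

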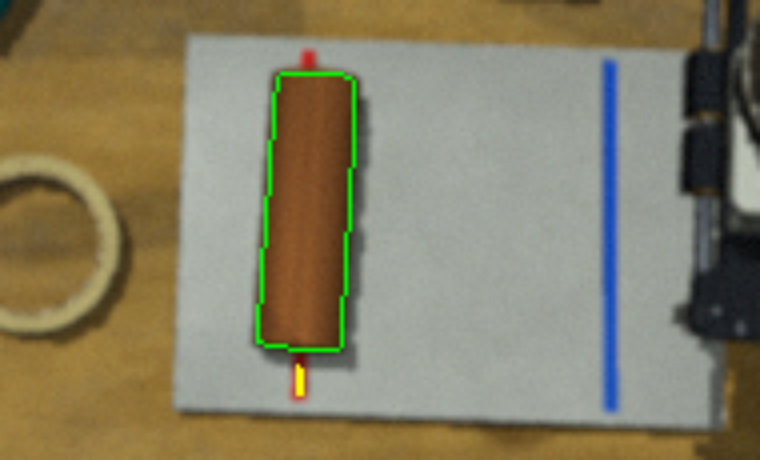

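```bash
python3 - <<'E'
from h import *
measure('top','t11');print(abs(observe()['dq']).max())
print(arm.sign_off())
E
```

```text
red mid [0.4901 0.0048] ang -1.29 len 0.0152
dowel mid [ 5.803e-01 -3.000e-04] ang -5.16 len 0.1527 R est 0.0222 across -0.0031 along 0.0902 rel ang -3.87
0.039094932288102166
the job is handed in; nothing more can be done
None
```

I rolled the brown dowel to the red line in several short strokes with closed fingertips on its top, and handed the job in at about 20 s. It is centred over the line to within about 1 mm, but it still lies about 2.2° off parallel to it.

**Position:** the last top view puts the dowel's middle at y ≈ -0.0003. The line is at y ≈ 0.0005 there, taken from the earlier top views when it was in full view. In the last pictures the dowel hides most of the line, so the script's own "across" and "rel ang" figures there are not valid.

**At rest:** two top views, taken before and at hand-in, agree to 0.2 mm. The gripper was well clear of the dowel.

**Skew:** the dowel started about 2.3° off parallel. Spinning the fingertips at its middle and at both ends made no lasting difference, because the fingertips slipped first. Over the dowel's length this puts each end of its axis about 3 mm off the line's centre, inside the line's 8 mm width. Along the line the dowel sits roughly 3 mm off centre.

**Force:** the tool force reached about 52 N at the fingertips during one stroke, against the 120 N wrist limit.

**Other objects:** the tape, wood block, sanding block and the two look-alikes were never touched. In the last side view, taken before the final spin attempt, they looked unmoved.

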